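# Code and load a stock bay

### The arm

A 7-joint arm with a two-finger parallel gripper is mounted at the origin on the work surface. World frame = base frame: x ahead of the robot, y to its left, z up, the work surface at z = 0. Lengths are in mm, angles in rad, forces in N, time in s.
With the tool pointing down it reaches from about 400 to 875 mm from the base axis. Payload 19.3 kg.
Tool frame: the origin (TCP) lies midway between the tips of the shut fingers; the grasp point (between the pads) lies 19 mm behind it; z points along the fingers, x is the direction in which the jaws open and shut, and the axes are right-handed (so a half turn about z gives the same grasp; the last joint's range is limited). The gripper opens to 85 mm and grips with 20 to 120 N. Pads are 22 mm wide; open, the fingers measure 114 mm over their backs; the gripper's body (76 mm by 85 mm) begins 54 mm behind the grasp point. The pads swing forward as they close: fully open they stand 13 mm farther back than shut.
Start: joints at [1.257, 0.521, -0.036, 1.599, 0.021, 1.021, -0.113], TCP at [150.842, -606.516, 231.291] pointing down, gripper open.
Joint ranges: [-2.91, 2.91], [-0.3, 2.13], [-1.5, 1.42], [0.17, 2.43], [-1.26, 4.41], [0.16, 1.93], [-2.52, 2.52]. Speed limits (rad/s): [1.89, 1.89, 2.39, 2.39, 3.01, 3.01, 3.01].

### API

Orientations are given as a unit quaternion [w, x, y, z].
In Python, from station import readout, snapshot, camera_model, robot, look_for gives the robot as it stands. The module is installed in compiled form; this text tells all that it offers.
- The arm moves only by the tool arm_command, never from a script. Its argument "commands" is a list of rows, each an object with "jaw": the opening in per cent of the stroke, from 0 (shut) to 100 (fully open); "slide": the shift along the tool's x, y, z each as a share of 0.05 m, from -1 to 1, a list of three; "yaw": the turn about the tool's z as a share of 5 degrees, from -1 to 1. In form: [{"jaw": jaw, "slide": [tx, ty, tz], "yaw": yaw}, ...]. A call has exactly 10 rows; each row shifts and turns the commanded pose from where the row before left it, along the tool's axes as they then stand; what a row does not reach is not made up. A row lasts 1/8 s, in which the tool goes at most 62.5 mm and 10.7 degrees, less where a joint would pass 70% of its speed; a pose out of reach is approached as far as the arm can. A call with a number of a shift or a turn outside -1 to 1 is refused whole. A call with a gripper value outside its range is refused whole. The fingers move at their own pace and stop on an object; "squeeze" is the grip in N (left out, the last holds). Time passes only in rows, so rows that do not move let the fingers close, or fill a call up. It gives the time, the measured TCP pose, the force and the opening at its end, in the units of the state.
- readout.sense(): the state, without advancing time (a new reading comes with each control period).
- snapshot(name): name is "side" or "top"; returns the picture (400x640x3 uint8, red, green, blue); there is no depth.
- camera_model(name): a dict with "vfov" (degrees; the focal length in pixels is half the picture's height over the tangent of half this angle, whatever the lens; pixels are square), "cx", "cy" (the principal point, pixels), "R" (3x3) and "t" (3): a world point X has camera coordinates R X + t. Camera axes: x right, y down, z forward; pixel columns grow to the right and rows downward; lengths in mm; the calibration is good to about 2 mm. A picture is of the moment at which its call begins. camera_model takes no time and is no camera call.
- robot.finish_job(): hands the job in, once; it reports no verdict.
Trained networks look in the newest picture that a camera, given by its name, has taken for a name from the list of things; names that differ only in an ending like _2 or _b are one class to them, and where a whole thing is asked for, a point or a joint stands for the part that bears it (a point fixed in the world has none). Each returns a list of dicts, best first, with "conf" (0 to 1); they miss things now and then, are a little off and sometimes report something else, mostly with a low value. They report only what shows in the picture. A call takes as long as a camera call.
- look_for(camera, name): "centre" ([x, y, z] in mm, in the coordinates of the camera as it stood for that picture, good to about 4 mm: the middle of the surface that is visible of it).
The state is a dict: "clock": time; "joint_pos": joint angles; "qvel": joint speeds; "effort": joint torques, N m; "position": TCP position; "tcp_rot": TCP orientation; "wrist_force": force on the tool from outside, world axes, zero at the start; "moment": the same for the moment, N m; "finger_gap": opening from 0.0 (shut) to 1.0 (fully open).
Only numpy, scipy, OpenCV 4.12 (cv2) and the standard library are available. Lean on these libraries where they do the work, as an engineer would, in place of code of your own. Each camera call takes 0.05 s, during which the arm holds its last target. There are 200 camera calls.

### The job

Pair the stock bay with its receiver: first slide the five small switches on the bay until their on-off pattern matches the five on the receiver, using the orange setting tool if it helps, and do not touch the receiver. Then set the red carton of sauce packets down squarely inside the bay's blue fence, without dropping it, so that it holds the brass pin down. Finish with the setting tool hanging in its stand, and do not disturb the other things on the table.

Things in the scene. Friction and masses are not known exactly. Their poses are not given: they have to be found in the camera images.
- bay: stock bay, fixed, turned up to 0.35 rad. Origin: middle of the underside of its aluminium plate, 130 (x) x 220 (y) x 8 mm; z up. Its +y half has the fenced bay; its -y half a grey code box, 90 x 92 mm, with a red switch bank on its top face 30 mm above the table, centred at x 0, y -55 mm: five white knobs in a row along y, 6 x 6 mm, 9 mm tall, sliding along x. ON is +x (white stripe)
- bay_floor (a point): middle of the fenced bay's floor, 8 mm above the table, where the brass pin stands; axes as bay. The blue fence walls, 4 mm thick, rise 18 mm above the floor and enclose 96 mm (x) by 68 mm (y): the carton goes in with its long side along x, 6 mm clear all round, and rests on the floor
- receiver: receiver, a fixed white box 70 (x) x 110 (y) x 40 mm with a stub aerial 50 mm tall on its +x, -y corner, not to be touched. Origin: middle of its underside; z up. In the middle of its top is a red bank of five switches like the bay's, with the code to copy: ON is its own +x (white stripe)
- stand: the setting tool's fixed grey stand, a block 60 x 60 x 65 mm with a square hole 16 x 16 mm right through its middle. Origin: middle of its underside; z up, x and y along its sides
- tool: setting tool, loose, 50 g, upright in the stand, hung by its collar, sides along the stand's. Origin: lower end of its tip; z up along it. Steel tip 5 mm across up to z = 17 mm, stem 8 mm across to 55, black collar 30 mm across from 55 to 60, orange grip 16 x 16 mm (sides along x, y) from 60 to 110, thin cap to 113 mm. In the stand its origin is 10 mm above the table
- red_box: the red carton of sauce packets, loose, a rigid box 84 (x) x 56 (y) x 81 mm (overall), 0.24 to 0.39 kg, walls stiff enough to grip with 30 N or more. Origin: middle of its underside; z up
- yellow_box: a yellow carton of the same shape and size, a bystander; origin as the red one's
- green_box: a green carton of the same shape and size, a bystander; origin as the red one's
- pin (a joint): the brass sensing pin in the bay, 10 mm across, on a spring: m pressed in. 0 = up, 6 mm above the bay floor; 0.006 = flush. The spring takes about 0.5 N to start and 1.2 N fully down, so the carton's weight holds it
- sauce: yellow sauce bottle, 60 mm across, 180 mm tall, a bystander; origin: middle of its underside
- can_a: green drinks can, 66 mm across, 115 mm tall, a bystander; origin: middle of its underside
- can_b: dark grey drinks can, 66 mm across, 115 mm tall, a bystander; origin: middle of its underside
- cup: white paper cup, 72 mm across, 85 mm tall, a bystander; origin: middle of its underside
- mouse: black computer mouse, 100 x 58 x 31 mm, a bystander; origin: middle of its underside
- sw1 (a joint): switch 1 of the bay, at y = -31 mm in the bay's frame (the end with a yellow dot): m along the bay's x. -0.005 = fully off, +0.005 = fully on; it snaps to the nearer end; about 0.5 N moves it
- ref1 (a joint): switch 1 of the receiver, at y = 24 mm in its frame (the end with a yellow dot): m along its x. -0.005 = off, +0.005 = on. Only to be read
- sw2 (a joint): switch 2 of the bay, at y = -43 mm in the bay's frame: m along the bay's x. -0.005 = fully off, +0.005 = fully on; it snaps to the nearer end; about 0.5 N moves it
- ref2 (a joint): switch 2 of the receiver, at y = 12 mm in its frame: m along its x. -0.005 = off, +0.005 = on. Only to be read
- sw3 (a joint): switch 3 of the bay, at y = -55 mm in the bay's frame: m along the bay's x. -0.005 = fully off, +0.005 = fully on; it snaps to the nearer end; about 0.5 N moves it
- ref3 (a joint): switch 3 of the receiver, at y = 0 mm in its frame: m along its x. -0.005 = off, +0.005 = on. Only to be read
- sw4 (a joint): switch 4 of the bay, at y = -67 mm in the bay's frame: m along the bay's x. -0.005 = fully off, +0.005 = fully on; it snaps to the nearer end; about 0.5 N moves it
- ref4 (a joint): switch 4 of the receiver, at y = -12 mm in its frame: m along its x. -0.005 = off, +0.005 = on. Only to be read
- sw5 (a joint): switch 5 of the bay, at y = -79 mm in the bay's frame: m along the bay's x. -0.005 = fully off, +0.005 = fully on; it snaps to the nearer end; about 0.5 N moves it
- ref5 (a joint): switch 5 of the receiver, at y = -24 mm in its frame: m along its x. -0.005 = off, +0.005 = on. Only to be read

How it is judged (in metres and radians):
On the way, in this order (a step that is already met when the one before it is completed fails the run):
1. all five bay switches agree with the receiver's, fully over (3 mm or more past the middle) ((value of joint each of ref1, sw1 above 0.003 m or value of joint each of ref1, sw1 below -0.003 m) and (value of joint each of ref2, sw2 above 0.003 m or value of joint each of ref2, sw2 below -0.003 m) and (value of joint each of ref3, sw3 above 0.003 m or value of joint each of ref3, sw3 below -0.003 m) and (value of joint each of ref4, sw4 above 0.003 m or value of joint each of ref4, sw4 below -0.003 m) and (value of joint each of ref5, sw5 above 0.003 m or value of joint each of ref5, sw5 below -0.003 m)), for 0.2 s.
2. the red carton stands in the bay and holds the pin down (value of joint pin above 0.0045 m and horizontal distance between red_box and bay_floor below 0.012 m and z of red_box in the frame of bay_floor below 0.003 m and angle between red_box's own z axis and vertical below 0.06 rad and angle between the x axis of red_box and the x axis of bay, either way round below 0.2 rad), for 0.2 s.
At the end, for the whole second after the job is handed in: The bay's switches agree with the receiver's (each 3 mm past the middle); the red carton rests level on the bay floor, within 12 mm of its middle and 0.2 rad of its long direction, pin at least 4.5 mm down; the tool hangs upright in its stand, tip 45 mm below its top; all at rest (all of step 1 and all of step 2 and linear speed of each of red_box, tool below 0.02 m/s and horizontal distance between tool and stand below 0.015 m and z of tool in the frame of stand below 0.02 m and angle between tool's own z axis and vertical below 0.15 rad); the robot touches nothing.
It fails at once if the receiver is touched (over 1 N) (contact force between receiver and the fingers above 1 N or contact force between receiver and the arm above 1 N or contact force between receiver and tool above 1 N or contact force between receiver and red_box above 1 N).
It fails at once if the red carton is dropped (falls faster than 0.6 m/s, not held) (linear speed of red_box above 0.6 m/s and not (contact force between red_box and the fingers above 0.2 N)).
It fails at once if a bystander is moved by more than 30 mm or tipped (distance of any of yellow_box, green_box, sauce, can_a, can_b, cup, mouse from where it was at the start of the episode above 0.03 m or angle between any of yellow_box, green_box, sauce, can_a, can_b, cup, mouse's own z axis and vertical above 0.5 rad).
It also fails if it takes over 72 s, if anything falls off the work surface, if the arm or the gripper's body presses on something with over 40 N, if the wrist force passes 120 N, or if a joint passes its speed limit or range.

## Working session

There is one attempt and no reset: what is moved stays moved. The work goes in short steps, Python scripts to look and compute and a tool call to move; the robot and the scene stay as the last step left them, time stands still between calls to the robot, and variables do not carry over. Pictures are saved under pics/ and viewed, about 8 in all and at most 12, crops included, and the job is handed in when it is done.

Besides the shell and the picture viewer there is one more tool, called after "Emit:" as name(argument=value, ...) on one line, values as JSON. arm_command: Moves the arm, as the interface text tells. Its arguments: {"type":"object","properties":{"commands":{"type":"array"},"squeeze":{"type":"number"}},"required":["commands"]}

```bash
mkdir -p pics
cat > h.py <<'E'
import numpy as np,cv2
from station import readout,snapshot,camera_model,robot,look_for
def K(m):
    f=200/np.tan(np.radians(m['vfov']/2)); return f
def proj(m,X):
    c=np.asarray(m['R'])@np.asarray(X,float)+np.asarray(m['t']); f=K(m); return np.array([m['cx']+f*c[0]/c[2],m['cy']+f*c[1]/c[2]])
def unproj(m,uv,z):
    R=np.asarray(m['R']);t=np.asarray(m['t']);f=K(m)
    d=R.T@np.array([(uv[0]-m['cx'])/f,(uv[1]-m['cy'])/f,1]);o=-R.T@t
    return o+d*(z-o[2])/d[2]
def world(m,c): return np.asarray(m['R']).T@(np.asarray(c)-np.asarray(m['t']))
def save(n,im,s=1,crop=None):
    if crop: im=im[crop[1]:crop[3],crop[0]:crop[2]]
    im=cv2.resize(im,None,fx=s,fy=s,interpolation=cv2.INTER_CUBIC); cv2.imwrite('pics/'+n,im[:,:,::-1])
E
python3 - <<'E'
from h import *
np.set_printoptions(precision=1,suppress=True)
for c in ('top','side'):
    im=snapshot(c); save(c+'0.png',im,1.25); np.save(c+'0.npy',im)
    m=camera_model(c); print(c,{k:np.round(v,3).tolist() for k,v in m.items()})
    for n in ['bay','receiver','stand','tool','red_box','yellow_box','green_box','sauce','can_a','cup','mouse']:
        print(n,[(round(d['conf'],2),world(m,d['centre'])) for d in look_for(c,n)[:3]])
print(readout.sense())
E
```

```text
top {'vfov': 54.107, 'cx': 316.109, 'cy': 202.791, 'R': [[-0.016, -1.0, -0.021], [-0.986, 0.019, -0.166], [0.167, 0.018, -0.986]], 't': [4.089, 569.731, 1262.321]}
bay [(0.84, array([549.9, -58.3,   8. ]))]
receiver [(0.81, array([ 412.3, -303.3,   37.7]))]
stand [(0.91, array([ 601.9, -323.6,   67.9]))]
tool [(0.46, array([ 607. , -333.2,   93.4]))]
red_box [(0.84, array([477.4, 401.9,  83.5]))]
yellow_box [(0.72, array([440.8, 274.5,  79. ]))]
green_box [(0.89, array([605.2, 269.7,  76.7]))]
sauce [(0.78, array([754.6,  80.8, 117.4])), (0.16, array([605.3, 269.1,  76. ])), (0.16, array([ 438.4, -455.7,  112.7]))]
can_a [(0.68, array([ 436.5, -454.1,  116.4])), (0.62, array([751. , -47.6, 116.9]))]
cup [(0.97, array([633.4, 426.3,  46.7]))]
mouse []
side {'vfov': 49.039, 'cx': 316.477, 'cy': 196.626, 'R': [[0.918, -0.395, -0.024], [-0.226, -0.472, -0.852], [0.325, 0.788, -0.523]], 't': [-560.317, 176.415, 1035.647]}
bay [(0.91, array([541.2, -95.1,  14.9]))]
receiver [(0.58, array([ 410.3, -336. ,   43. ]))]
stand [(0.89, array([ 594.9, -360.6,   43.3]))]
tool [(0.85, array([ 605.8,
[... 165 characters left out ...]
auce [(0.74, array([759.8,  70.8,  94.5]))]
can_a [(0.64, array([ 429.8, -492.6,   94.1])), (0.56, array([752.3, -61.2,  79.2]))]
cup [(0.73, array([ 607.6, -342.4,   89.9])), (0.61, array([629.1, 397.6,  69.2])), (0.19, array([ 391.3, -152.4,   33. ]))]
mouse [(0.93, array([ 389.9, -151.5,   31.9]))]
{'clock': 1.2, 'joint_pos': array([ 1.3,  0.5, -0. ,  1.6,  0. ,  1. , -0.1]), 'qvel': array([-0., -0., -0., -0., -0., -0.,  0.]), 'effort': array([  0. , -92.7,   2. , -37. ,   0. ,   0. ,   0. ]), 'position': array([ 150.9, -606.5,  231.3]), 'tcp_rot': array([-0. ,  0.8, -0.6, -0. ]), 'wrist_force': array([-0.5,  0.2, -0.5]), 'moment': array([-0.,  0.,  0.]), 'finger_gap': 1.0001317302479305}
```

View both.

View pics/top0.png

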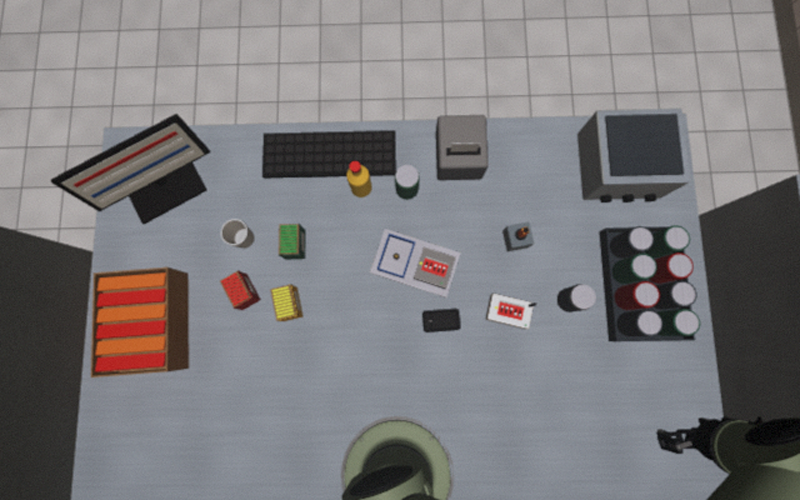

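View pics/side0.png

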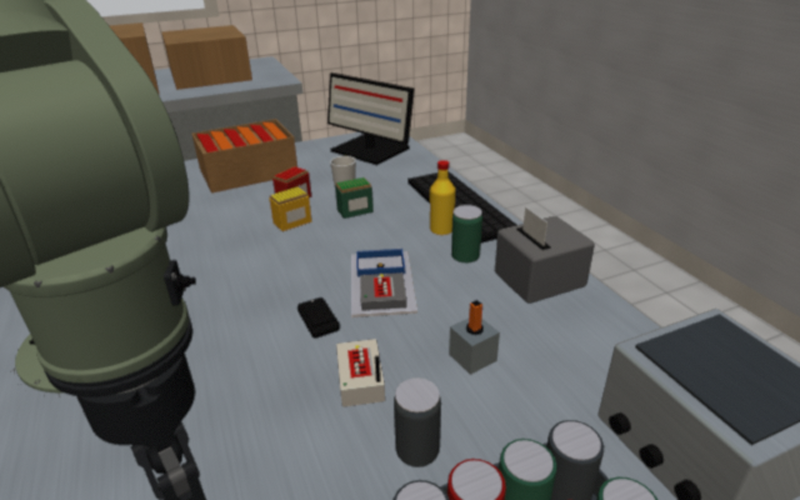

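Run:
```python
from h import *
t=np.load('top0.npy');s=np.load('side0.npy')
def c(im,cx,cy,w,h,k): return cv2.resize(im[cy-h//2:cy+h//2,cx-w//2:cx+w//2],(w*k,h*k),interpolation=cv2.INTER_LANCZOS4)
a=np.hstack([c(t,333,210,80,60,5),c(t,410,248,80,60,5)])
b=np.hstack([c(s,306,226,80,60,5),c(s,288,296,80,60,5)])
save('crops.png',np.vstack([a,b]))
a=np.hstack([c(t,415,189,40,60,5),c(s,378,270,60,60,5),c(t,192,232,60,60,5)])
save('crops2.png',a)
```

```text
(no output)
```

View pics/crops.png

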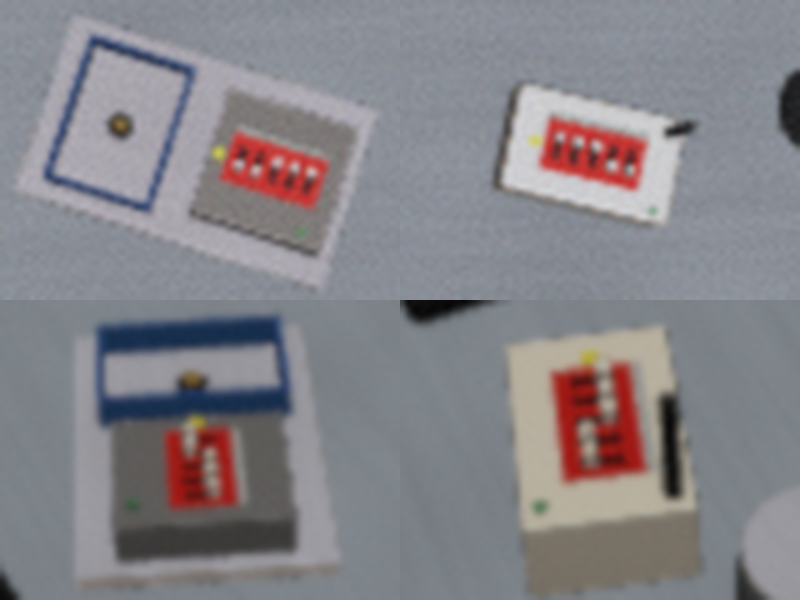

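View pics/crops2.png

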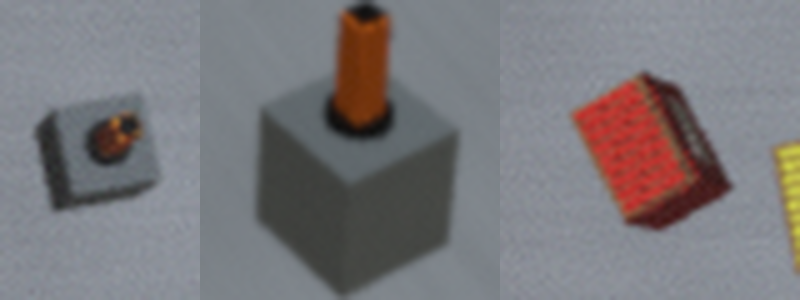

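```bash
cat > fit.py <<'E'
from h import *
from scipy.optimize import least_squares
T=camera_model('top');S=camera_model('side')
def M(p,l): c,s=np.cos(p[2]),np.sin(p[2]); return np.array([p[0]+c*l[0]-s*l[1],p[1]+s*l[0]+c*l[1],l[2]])
def fit(obs,p0,n):
    # obs: (cam,uv,local)
    f=lambda p:np.concatenate([proj(m,M(p,l))-uv for m,uv,l in obs])
    r=least_squares(f,p0,loss='soft_l1'); print(n,np.round(r.x,3),'res px',np.round(f(r.x).reshape(-1,2),1).tolist()); return r.x
if __name__=='__main__':
    def o(m,org,off,pts,loc): return [(m,np.array(org)+(np.array(p)-np.array(off))/5.-0.1,l) for p,l in zip(pts,loc)]
    B=o(T,(293,180),(0,0),[(75,17),(378,110),(322,290),(15,190)],[(65,110,8),(65,-110,8),(-65,-110,8),(-65,110,8)])
    b=fit(B,[550,-60,-.3],'bayT')
    b2=o(S,(266,196),(0,300),[(80,583),(340,568),(115,528),(298,518)],[(-65,-110,8),(65,-110,8),(-45,-101,30),(45,-101,30)])
    fit(b2,[550,-60,-.3],'bayS'); b=fit(B+b2,[550,-60,-.3],'bay')
    R=o(T,(370,218),(400,0),[(520,87),(685,118),(665,222),(505,185)],[(35,55,40),(35,-55,40),(-35,-55,40),(-35,55,40)])
    R2=o(S,(248,266),(400,300),[(507,345),(665,327),(700,513),(525,530)],[(-35,55,40),(35,55,40),(35,-55,40),(-35,-55,40)])
    fit(R,[412,-303,-.2],'recT');fit(R2,[412,-303,-.2],'recS');r=fit(R+R2,[412,-303,-.2],'rec')
    C=o(T,(162,202),(500,0),[(573,115),(640,72),(697,180),(625,222)],[(-42,28,81),(42,28,81) ,(42,-28,81),(-42,-28,81)])
    fit([(m,u,l) for (m,u,_),l in zip(C,[(42,28,81),(42,-28,81),(-42,-28,81),(-42,28,81)])],[477,402,.5],'red')
    pn=np.array([293,180])+np.array([120,125])/5-.1; X=unproj(T,pn,14); c,s=np.cos(b[2]),np.sin(b[2]); d=X[:2]-b[:2]; print('pin local',c*d[0]+s*d[1],-s*d[0]+c*d[1])
    np.save('bay.npy',b)
    k=8; rows=[]
    for im,m in ((np.load('top0.npy'),T),(np.load('side0.npy'),S)):
        for p,yc,z in ((b,-55,36),(r,0,46)):
            ys=np.arange(36,-36,-.2);xs=np.arange(18,-18,-.2)
            mp=np.array([[proj(m,M(p,(x,yc+y,z))) for y in ys] for x in xs],np.float32)
            rows.append(cv2.remap(im,mp[...,0],mp[...,1],cv2.INTER_CUBIC))
    save('rect.png',np.vstack([np.hstack(rows[:2]),np.hstack(rows[2:])]))
    st=readout.sense(); from scipy.spatial.transform import Rotation as Ro
    q=st['tcp_rot'];print(q,Ro.from_quat([q[1],q[2],q[3],q[0]]).as_matrix().round(3))
E
python3 fit.py
```

```text
bayT [ 5.50054e+02 -6.03800e+01 -3.31000e-01] res px [[-0.1, -0.4], [-0.0, 0.1], [0.1, 0.1], [0.0, 0.2]]
bayS [ 5.53326e+02 -6.18110e+01 -3.44000e-01] res px [[-0.8, -0.5], [0.5, -0.6], [-0.1, 0.6], [0.3, 0.4]]
bay [ 5.51094e+02 -6.08280e+01 -3.27000e-01] res px [[-0.1, -0.6], [0.1, -0.4], [0.3, -0.4], [0.2, 0.1], [-1.0, -0.2], [0.2, -0.9], [-0.4, 0.7], [-0.0, 0.2]]
recT [ 4.13135e+02 -3.07224e+02 -2.26000e-01] res px [[0.0, -0.8], [0.1, -0.1], [0.6, 0.2], [-0.8, 0.5]]
recS [ 4.13881e+02 -3.08089e+02 -2.56000e-01] res px [[-0.1, 0.1], [0.4, -0.1], [0.1, -0.6], [-0.4, 0.6]]
rec [ 4.13775e+02 -3.07669e+02 -2.47000e-01] res px [[0.4, -1.3], [0.4, 0.1], [0.4, 0.3], [-0.8, -0.1], [-0.4, 0.1], [0.0, -0.3], [0.2, -0.9], [-0.2, 0.5]]
red [478.493 408.517   0.517] res px [[-1.5, -0.3], [0.3, -0.4], [0.8, 0.1], [-0.1, 0.6]]
pin local -0.90806623273917 55.458856386219026
[-5.66523703e-07  7.87850100e-01 -6.15867048e-01 -1.30217947e-05] [[ 0.241 -0.97  -0.   ]
 [-0.97  -0.241  0.   ]
 [-0.     0.    -1.   ]]
```

View pics/rect.png

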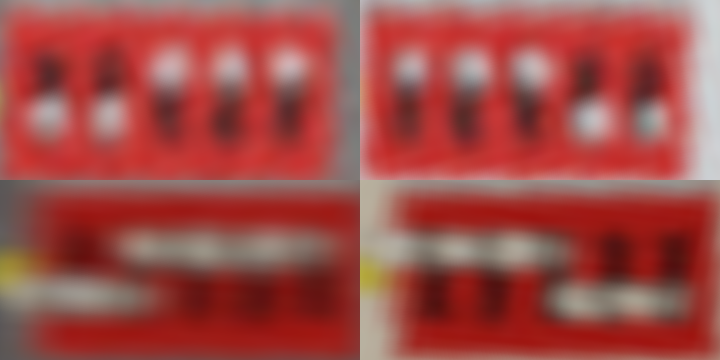

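Emit:
arm_command(commands=[{"jaw": 0, "slide": [0, 0, 0], "yaw": -1}, {"jaw": 0, "slide": [0, 0, 0], "yaw": -1}, {"jaw": 0, "slide": [0, 0, 0], "yaw": -1}, {"jaw": 0, "slide": [0, 0, 0], "yaw": -1}, {"jaw": 0, "slide": [0, 0, 0], "yaw": -1}, {"jaw": 0, "slide": [0, 0, 0], "yaw": -1}, {"jaw": 0, "slide": [0, 0, 0], "yaw": -1}, {"jaw": 0, "slide": [0, 0, 0], "yaw": -1}, {"jaw": 0, "slide": [0, 0, 0], "yaw": -1}, {"jaw": 0, "slide": [0, 0, 0], "yaw": -1}], squeeze=20)

```text
clock: 2.45
position: [150.8, -606.5, 231.3]
tcp_rot: [0.0, 0.975, -0.224, -0.0]
wrist_force: [-0.4, 0.2, -0.3]
finger_gap: -0.004
```

Emit:
arm_command(commands=[{"jaw": 0, "slide": [0, 0, 0], "yaw": -1}, {"jaw": 0, "slide": [0, 0, 0], "yaw": -0.42}, {"jaw": 0, "slide": [0.243, -0.87, 0], "yaw": 0}, {"jaw": 0, "slide": [0.243, -0.87, 0], "yaw": 0}, {"jaw": 0, "slide": [0.243, -0.87, 0], "yaw": 0}, {"jaw": 0, "slide": [0.243, -0.87, 0], "yaw": 0}, {"jaw": 0, "slide": [0.243, -0.87, 0], "yaw": 0}, {"jaw": 0, "slide": [0.243, -0.87, 0], "yaw": 0}, {"jaw": 0, "slide": [0.243, -0.87, 0], "yaw": 0}, {"jaw": 0, "slide": [0.243, -0.87, 0], "yaw": 0}])

```text
clock: 3.7
position: [356.4, -307.7, 231.5]
tcp_rot: [0.0, 0.986, -0.165, 0.0]
wrist_force: [0.6, 0.0, 1.4]
finger_gap: -0.003
```

Emit:
arm_command(commands=[{"jaw": 0, "slide": [0.243, -0.87, 0], "yaw": 0}, {"jaw": 0, "slide": [0.243, -0.87, 0], "yaw": 0}, {"jaw": 0, "slide": [0.243, -0.87, 0], "yaw": 0}, {"jaw": 0, "slide": [0.243, -0.87, 0], "yaw": 0}, {"jaw": 0, "slide": [0.243, -0.87, 0], "yaw": 0}, {"jaw": 0, "slide": [0.243, -0.87, 0], "yaw": 0}, {"jaw": 0, "slide": [0, 0, 0.9], "yaw": 0}, {"jaw": 0, "slide": [0, 0, 0.9], "yaw": 0}, {"jaw": 0, "slide": [0, 0, 0.9], "yaw": 0}, {"jaw": 0, "slide": [0, 0, 0.4], "yaw": 0}])

```text
clock: 4.95
position: [508.4, -85.5, 74.1]
tcp_rot: [-0.0, 0.986, -0.165, -0.001]
wrist_force: [0.6, 0.5, 0.2]
finger_gap: -0.002
```

```bash
cat > chk.py <<'E'
import sys
from fit import *
b=[550.6,-60.5,-.33]
st=readout.sense(); p=st['position'];d=p[:2]-b[:2];c,s=np.cos(b[2]),np.sin(b[2])
print('bay-local TCP',np.round([c*d[0]+s*d[1],-s*d[0]+c*d[1],p[2]],1),'F',np.round(st['wrist_force'],1),st['clock'])
out=[]
for n,k in (('top',3),('side',3)):
    im=snapshot(n);m=T if n=='top' else S
    u=proj(m,M(b,(0,-20,30))).astype(int); out.append(cv2.resize(im[u[1]-50:u[1]+50,u[0]-65:u[0]+65],None,fx=k,fy=k,interpolation=cv2.INTER_CUBIC))
save(sys.argv[1]+'.png',np.hstack(out))
E
python3 chk.py a1
```

```text
bay-local TCP [-31.9 -37.3  74.1] F [0.6 0.5 0.2] 4.95
```

View pics/a1.png

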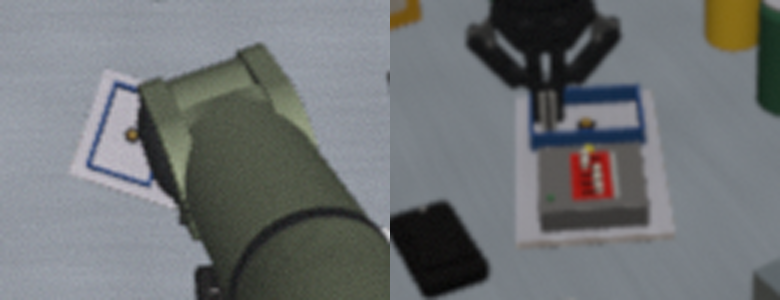

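Emit:
arm_command(commands=[{"jaw": 0, "slide": [0, -0.026, 0.4], "yaw": 0}, {"jaw": 0, "slide": [0, 0, 0.4], "yaw": 0}, {"jaw": 0, "slide": [0.06, 0, 0], "yaw": 0}, {"jaw": 0, "slide": [0.06, 0, 0], "yaw": 0}, {"jaw": 0, "slide": [0.06, 0, 0], "yaw": 0}, {"jaw": 0, "slide": [0.06, 0, 0], "yaw": 0}, {"jaw": 0, "slide": [0.06, 0, 0], "yaw": 0}, {"jaw": 0, "slide": [0.06, 0, 0], "yaw": 0}, {"jaw": 0, "slide": [0, 0, 0], "yaw": 0}, {"jaw": 0, "slide": [0, 0, 0], "yaw": 0}])

```text
clock: 6.3
position: [526.6, -90.2, 36.2]
tcp_rot: [0.0, 0.986, -0.164, -0.0]
wrist_force: [-0.9, -0.3, -0.0]
finger_gap: 0.002
```

```bash
python3 chk.py a2
python3 - <<'E'
import cv2;i=cv2.imread('pics/a2.png')[:,390:];cv2.imwrite('pics/a2s.png',cv2.resize(i,None,fx=2,fy=2,interpolation=cv2.INTER_CUBIC))
E
```

```text
bay-local TCP [-13.1 -35.9  36.2] F [-0.9 -0.3 -0. ] 6.3
```

View pics/a2s.png

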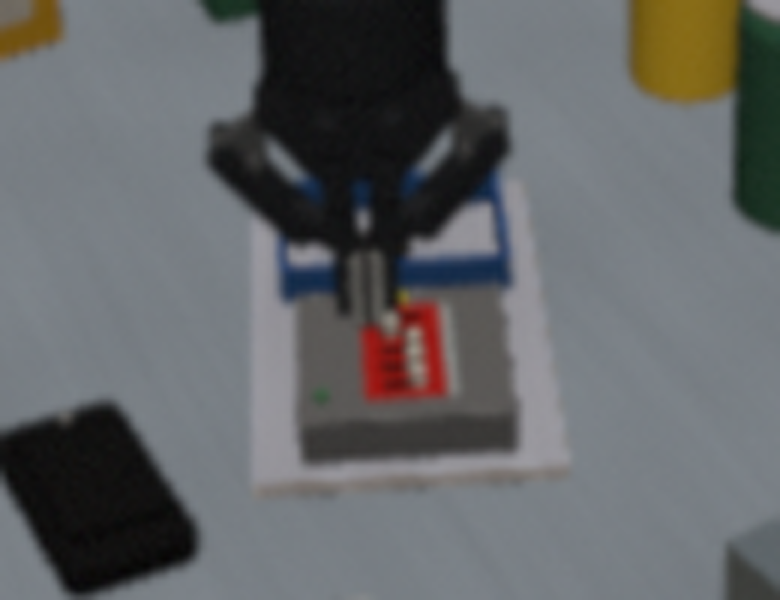

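Emit:
arm_command(commands=[{"jaw": 0, "slide": [0, 0, 0.04], "yaw": 0}, {"jaw": 0, "slide": [0.04, 0, 0], "yaw": 0}, {"jaw": 0, "slide": [0.04, 0, 0], "yaw": 0}, {"jaw": 0, "slide": [0.04, 0, 0], "yaw": 0}, {"jaw": 0, "slide": [0.04, 0, 0], "yaw": 0}, {"jaw": 0, "slide": [0, 0, 0], "yaw": 0}, {"jaw": 0, "slide": [0, 0, 0], "yaw": 0}, {"jaw": 0, "slide": [0, 0, 0], "yaw": 0}, {"jaw": 0, "slide": [0, 0, 0], "yaw": 0}, {"jaw": 0, "slide": [0, 0, 0], "yaw": 0}])

```text
clock: 7.65
position: [534.3, -92.9, 34.3]
tcp_rot: [-0.0, 0.986, -0.164, -0.0]
wrist_force: [0.4, -0.5, -0.2]
finger_gap: -0.002
```

```bash
python3 chk.py a3
python3 - <<'E'
import cv2;i=cv2.imread('pics/a3.png')[90:250,480:680];cv2.imwrite('pics/a3s.png',cv2.resize(i,None,fx=3,fy=3,interpolation=cv2.INTER_CUBIC))
E
```

```text
bay-local TCP [ -4.9 -35.9  34.3] F [ 0.4 -0.5 -0.2] 7.65
```

View pics/a3s.png

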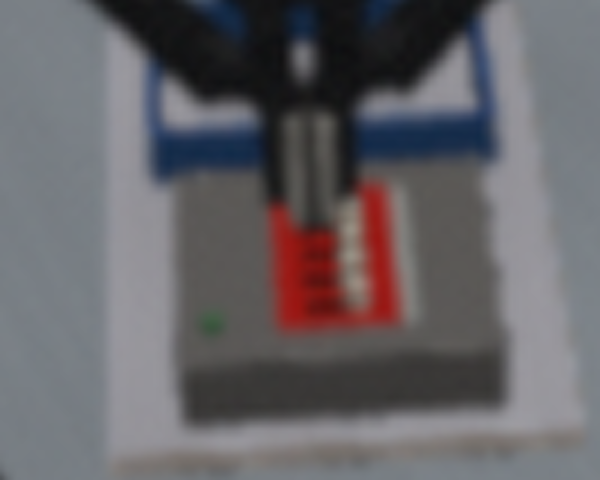

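Emit:
arm_command(commands=[{"jaw": 0, "slide": [-0.04, 0, 0], "yaw": 0}, {"jaw": 0, "slide": [0, 0, -0.5], "yaw": 0}, {"jaw": 0, "slide": [0.28, 0.38, 0], "yaw": 0}, {"jaw": 0, "slide": [0.28, 0.38, 0], "yaw": 0}, {"jaw": 0, "slide": [0, 0, 0], "yaw": 0}, {"jaw": 0, "slide": [0, 0, 0.25], "yaw": 0}, {"jaw": 0, "slide": [0, 0, 0.25], "yaw": 0}, {"jaw": 0, "slide": [0, 0, 0], "yaw": 0}, {"jaw": 0, "slide": [0, 0, 0], "yaw": 0}, {"jaw": 0, "slide": [0, 0, 0], "yaw": 0}])

```text
clock: 9.0
position: [546.8, -137.1, 34.5]
tcp_rot: [-0.0, 0.986, -0.164, 0.0]
wrist_force: [0.7, 0.2, -0.3]
finger_gap: -0.002
```

```bash
python3 chk.py a4
python3 - <<'E'
import cv2;i=cv2.imread('pics/a4.png')[90:250,480:680];cv2.imwrite('pics/a4s.png',cv2.resize(i,None,fx=3,fy=3,interpolation=cv2.INTER_CUBIC))
E
```

```text
bay-local TCP [ 21.2 -73.7  34.5] F [ 0.7  0.2 -0.3] 9.0
```

View pics/a4s.png

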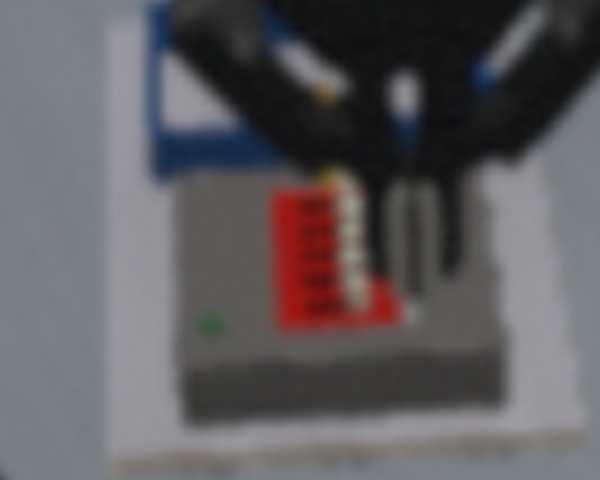

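Emit:
arm_command(commands=[{"jaw": 0, "slide": [-0.04, 0, 0], "yaw": 0}, {"jaw": 0, "slide": [-0.04, 0, 0], "yaw": 0}, {"jaw": 0, "slide": [-0.04, 0, 0], "yaw": 0}, {"jaw": 0, "slide": [-0.04, 0, 0], "yaw": 0}, {"jaw": 0, "slide": [-0.04, 0, 0], "yaw": 0}, {"jaw": 0, "slide": [-0.04, 0, 0], "yaw": 0}, {"jaw": 0, "slide": [-0.04, 0, 0], "yaw": 0}, {"jaw": 0, "slide": [-0.04, 0, 0], "yaw": 0}, {"jaw": 0, "slide": [0, 0, 0], "yaw": 0}, {"jaw": 0, "slide": [0, 0, 0], "yaw": 0}])

```text
clock: 10.35
position: [531.5, -132.0, 34.3]
tcp_rot: [-0.0, 0.986, -0.164, -0.0]
wrist_force: [0.0, 0.5, 0.1]
finger_gap: 0.001
```

Emit:
arm_command(commands=[{"jaw": 0, "slide": [0.06, 0, 0], "yaw": 0}, {"jaw": 0, "slide": [0, 0, -0.5], "yaw": 0}, {"jaw": 100, "slide": [0, -0.6, -0.6], "yaw": 0}, {"jaw": 100, "slide": [0, -0.8, -0.8], "yaw": 0}, {"jaw": 100, "slide": [0, -0.8, -0.8], "yaw": 0}, {"jaw": 100, "slide": [0, -0.8, -0.8], "yaw": 0}, {"jaw": 100, "slide": [0, -0.8, 0], "yaw": 0}, {"jaw": 100, "slide": [0, -0.8, 0], "yaw": 0}, {"jaw": 100, "slide": [0, -0.8, 0], "yaw": 0}, {"jaw": 100, "slide": [0, -0.8, 0], "yaw": 0}])

```text
clock: 11.6
position: [635.3, 161.4, 209.3]
tcp_rot: [0.0, 0.986, -0.165, -0.0]
wrist_force: [0.2, -0.4, 0.3]
finger_gap: 1.004
```

```bash
python3 chk.py a5
python3 - <<'E'
import cv2;i=cv2.imread('pics/a5.png')
a=cv2.resize(i[90:250,480:680],(400,320),interpolation=cv2.INTER_CUBIC);b=cv2.resize(i[50:300,0:390],(400,320));cv2.imwrite('pics/a5s.png',cv2.hconcat([a,b]))
from fit import *
im=snapshot('top');np.save('top1.npy',im);m=T;b=[550.6,-60.5,-.33]
u=proj(m,[478,405,81]);print(u,readout.sense()['position'],readout.sense()['joint_pos'])
for n in ('red_box',): print([(d['conf'],world(m,d['centre'])) for d in look_for('top',n)])
E
```

```text
bay-local TCP [  8.3 237.4 209.3] F [ 0.2 -0.4  0.3] 11.6
[189.58527934 231.42456955] [634.75516377 162.66458477 208.92130019] [-0.03478957  0.63013663 -0.48256889  1.5176897   0.31525891  1.07198665
 -0.91744526]
[(0.93, array([474.77807925, 401.29982393,  82.32701806])), (0.62, array([547.4070772 , -78.47563522,   8.58620538]))]
```

View pics/a5s.png

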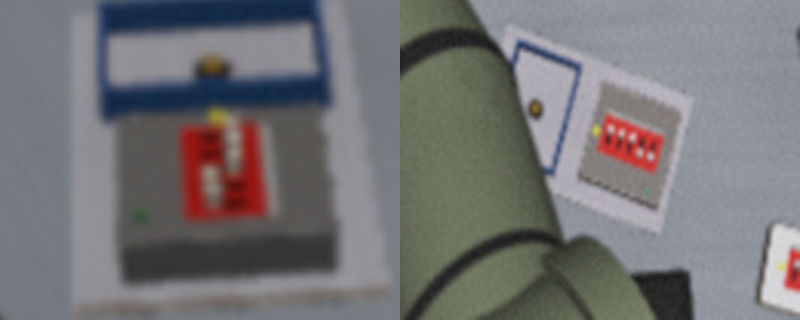

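Run:
```python
from fit import *
for f in ('top0','top1'):
    im=cv2.resize(np.load(f+'.npy')[202:262,162:222],None,fx=8,fy=8,interpolation=cv2.INTER_CUBIC).astype(int)
    R,G,B=im[...,0],im[...,1],im[...,2]
    k=(((R>125)&(R-B>50))).astype(np.uint8); k=cv2.morphologyEx(k,cv2.MORPH_OPEN,np.ones((9,9)));k=cv2.morphologyEx(k,cv2.MORPH_CLOSE,np.ones((25,25)))
    c=max(cv2.findContours(k,cv2.RETR_EXTERNAL,cv2.CHAIN_APPROX_NONE)[0],key=cv2.contourArea)
    r=cv2.boxPoints(cv2.minAreaRect(c))
    W=np.array([unproj(T,(np.array([162,202])+(q+.5)/8-.5),81)[:2] for q in r])
    e=np.diff(np.vstack([W,W[:1]]),axis=0); print(f,W.mean(0).round(1),np.linalg.norm(e,axis=1).round(1),np.degrees(np.arctan2(e[:,1],e[:,0])).round(1))
    vis=im.astype(np.uint8).copy();cv2.polylines(vis,[r.astype(int)],1,(0,255,255),1);save('red_'+f+'.png',vis)
m=T
for l in [(42,28,81),(42,-28,81),(-42,-28,81),(-42,28,81)]: print(proj(m,M((478,404,.52),l)).round(1))
```

```text
top0 [479.9 411. ] [50.3 80.6 49.8 80.5] [ -62.8 -151.1  116.9   29.3]
top1 [479.9 410.6] [51.3 81.1 50.8 81. ] [ -63.1 -151.3  116.7   29. ]
[176.4 224.8]
[191.5 216. ]
[203.5 238.1]
[188.2 247. ]
```

View pics/red_top1.png

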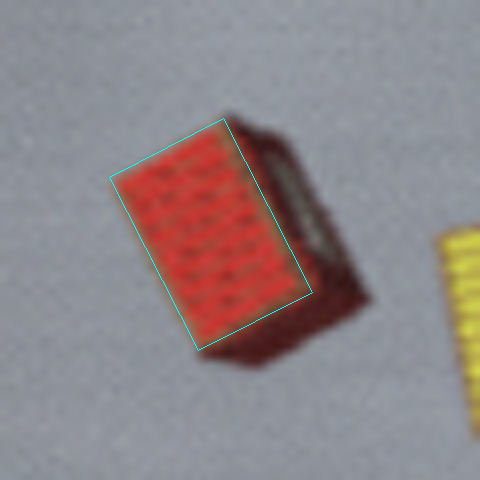

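Emit:
arm_command(commands=[{"jaw": 100, "slide": [0, 0, 0], "yaw": 0.958}, {"jaw": 100, "slide": [0, 0, 0], "yaw": 0.958}, {"jaw": 100, "slide": [0, 0, 0], "yaw": 0.958}, {"jaw": 100, "slide": [0, 0, 0], "yaw": 0.958}, {"jaw": 100, "slide": [0, 0, 0], "yaw": 0.958}, {"jaw": 100, "slide": [0, 0, 0], "yaw": 0.958}, {"jaw": 100, "slide": [0, 0, 0], "yaw": 0.958}, {"jaw": 100, "slide": [0, 0, 0], "yaw": 0.958}, {"jaw": 100, "slide": [0, 0, 0], "yaw": 0.958}, {"jaw": 100, "slide": [0, 0, 0], "yaw": 0}])

```text
clock: 13.05
position: [635.0, 159.0, 209.4]
tcp_rot: [0.0, 0.857, -0.516, 0.0]
wrist_force: [0.4, 0.9, 0.9]
finger_gap: 1.002
```

Emit:
arm_command(commands=[{"jaw": 100, "slide": [-0.723, 0.055, 0], "yaw": 0}, {"jaw": 100, "slide": [-0.723, 0.055, 0], "yaw": 0}, {"jaw": 100, "slide": [-0.723, 0.055, 0], "yaw": 0}, {"jaw": 100, "slide": [-0.723, 0.055, 0], "yaw": 0}, {"jaw": 100, "slide": [-0.723, 0.055, 0], "yaw": 0}, {"jaw": 100, "slide": [-0.723, 0.055, 0], "yaw": 0}, {"jaw": 100, "slide": [-0.723, 0.055, 0], "yaw": 0}, {"jaw": 100, "slide": [-0.723, 0.055, 0], "yaw": 0}, {"jaw": 100, "slide": [0, 0, 0.5], "yaw": 0}, {"jaw": 100, "slide": [0, 0, 0.5], "yaw": 0}])

```text
clock: 14.3
position: [480.1, 405.1, 158.9]
tcp_rot: [-0.0, 0.858, -0.514, 0.0]
wrist_force: [0.6, -0.1, -0.1]
finger_gap: 0.998
```

Run:
```python
from fit import *
st=readout.sense();print(st['position'],st['tcp_rot'],st['joint_pos'].round(2))
im=snapshot('top');save('b1.png',np.hstack([cv2.resize(im[190:280,140:260],(400,300)),cv2.resize(snapshot('side')[100:220,170:330],(400,300))]))
```

```text
[480.06148408 405.13683482 158.94306064] [-2.33771431e-04  8.57596739e-01 -5.14322595e-01  2.16227477e-04] [-0.58  0.62 -0.33  1.65  0.24  0.91 -2.07]
```

Emit:
arm_command(commands=[{"jaw": 100, "slide": [-0.054, -0.02, 0], "yaw": 0}, {"jaw": 100, "slide": [0, 0, 0.6], "yaw": 0}, {"jaw": 100, "slide": [0, 0, 0.6], "yaw": 0}, {"jaw": 100, "slide": [0, 0, 0.6], "yaw": 0}, {"jaw": 100, "slide": [0, 0, 0.6], "yaw": 0}, {"jaw": 100, "slide": [0, 0, 0], "yaw": 0}, {"jaw": 0, "slide": [0, 0, 0], "yaw": 0}, {"jaw": 0, "slide": [0, 0, 0], "yaw": 0}, {"jaw": 0, "slide": [0, 0, 0], "yaw": 0}, {"jaw": 0, "slide": [0, 0, 0], "yaw": 0}], squeeze=40)

```text
clock: 15.65
position: [480.3, 409.2, 41.4]
tcp_rot: [-0.001, 0.857, -0.515, 0.0]
wrist_force: [-1.7, 0.5, 8.8]
finger_gap: 0.648
```

Emit:
arm_command(commands=[{"jaw": 0, "slide": [0, 0, 0], "yaw": 0}, {"jaw": 0, "slide": [0, 0, 0], "yaw": 0}, {"jaw": 0, "slide": [0, 0, 0], "yaw": 0}, {"jaw": 0, "slide": [0, 0, -0.1], "yaw": 0}, {"jaw": 0, "slide": [0, 0, -0.4], "yaw": 0}, {"jaw": 0, "slide": [0, 0, -0.5], "yaw": 0}, {"jaw": 0, "slide": [0, 0, -0.5], "yaw": 0}, {"jaw": 0, "slide": [0, 0, -0.6], "yaw": 0}, {"jaw": 0, "slide": [0, 0, -0.3], "yaw": 0}, {"jaw": 0, "slide": [0, 0, 0], "yaw": 0}])

```text
clock: 16.9
position: [479.9, 408.5, 160.6]
tcp_rot: [-0.001, 0.857, -0.515, 0.0]
wrist_force: [0.1, -0.1, -3.9]
finger_gap: 0.647
```

Run:
```python
from fit import *
st=readout.sense();print(st['position'],st['tcp_rot'],st['joint_pos'].round(2),st['wrist_force'],st['finger_gap'])
for c,m in (('top',T),('side',S)):
    im=snapshot(c);np.save(c+'2.npy',im);print([(d['conf'],world(m,d['centre'])) for d in look_for(c,'red_box')])
```

```text
[479.87510671 408.461171   160.56371106] [-9.10905155e-04  8.56945381e-01 -5.15406326e-01  3.20927564e-04] [-0.58  0.62 -0.33  1.64  0.24  0.92 -2.08] [ 0.11957883 -0.14816207 -3.8518305 ] 0.6473155813497075
[(0.54, array([477.08133223, 376.96692865, 181.36930818]))]
[(0.83, array([465.88937496, 384.81123349, 160.94849362]))]
```

Emit:
arm_command(commands=[{"jaw": 0, "slide": [0.37, 0.107, 0], "yaw": 0}, {"jaw": 0, "slide": [0.745, 0.214, 0], "yaw": 0}, {"jaw": 0, "slide": [0.745, 0.214, 0], "yaw": 0}, {"jaw": 0, "slide": [0.745, 0.214, 0], "yaw": 0}, {"jaw": 0, "slide": [0.745, 0.214, 0], "yaw": 0}, {"jaw": 0, "slide": [0.745, 0.214, 0], "yaw": 0}, {"jaw": 0, "slide": [0.745, 0.214, 0], "yaw": 0}, {"jaw": 0, "slide": [0.745, 0.214, 0], "yaw": 0}, {"jaw": 0, "slide": [0.745, 0.214, 0], "yaw": 0}, {"jaw": 0, "slide": [0.745, 0.214, 0], "yaw": 0}])

```text
clock: 18.35
position: [555.2, 45.8, 158.9]
tcp_rot: [0.0, 0.857, -0.516, -0.0]
wrist_force: [0.8, 0.2, -2.5]
finger_gap: 0.648
```

Emit:
arm_command(commands=[{"jaw": 0, "slide": [0.745, 0.214, 0], "yaw": 0}, {"jaw": 0, "slide": [0.37, 0.107, 0], "yaw": 0}, {"jaw": 0, "slide": [0, 0, 0], "yaw": 0.938}, {"jaw": 0, "slide": [0, 0, 0], "yaw": 0.938}, {"jaw": 0, "slide": [0, 0, 0], "yaw": 0.938}, {"jaw": 0, "slide": [0, 0, 0], "yaw": 0.938}, {"jaw": 0, "slide": [0, 0, 0], "yaw": 0.938}, {"jaw": 0, "slide": [0, 0, 0], "yaw": 0.938}, {"jaw": 0, "slide": [0, 0, 0], "yaw": 0.938}, {"jaw": 0, "slide": [0, 0, 0], "yaw": 0.938}])

```text
clock: 19.6
position: [567.1, -8.7, 159.0]
tcp_rot: [-0.0, -0.645, 0.764, 0.0]
wrist_force: [-0.2, -0.6, -3.1]
finger_gap: 0.651
```

Emit:
arm_command(commands=[{"jaw": 0, "slide": [0, 0, 0], "yaw": 0.938}, {"jaw": 0, "slide": [0, 0, 0], "yaw": 0.938}, {"jaw": 0, "slide": [0, 0, 0.4], "yaw": 0}, {"jaw": 0, "slide": [0, 0, 0.4], "yaw": 0}, {"jaw": 0, "slide": [0, 0, 0.4], "yaw": 0}, {"jaw": 0, "slide": [0, 0, 0.4], "yaw": 0}, {"jaw": 0, "slide": [0, 0, 0], "yaw": 0}, {"jaw": 0, "slide": [0, 0, 0], "yaw": 0}, {"jaw": 0, "slide": [0, 0, 0], "yaw": 0}, {"jaw": 0, "slide": [0, 0, 0], "yaw": 0}])

```text
clock: 20.85
position: [567.8, -8.7, 79.9]
tcp_rot: [0.0, -0.581, 0.814, -0.0]
wrist_force: [-0.1, 0.2, -2.4]
finger_gap: 0.649
```

Run:
```python
from fit import *
st=readout.sense();p=st['position'];print(p,st['tcp_rot'],st['joint_pos'].round(2),st['wrist_force'],st['finger_gap'])
q=st['tcp_rot'];a=2*np.arctan2(q[2],q[1]);print('tool x',np.degrees(a))
b=[550.6,-60.5,-.33];d=p[:2]-b[:2];c,s=np.cos(b[2]),np.sin(b[2]);print(c*d[0]+s*d[1],-s*d[0]+c*d[1])
im=snapshot('side').copy();np.save('side3.npy',im)
k=6;org=np.array([250,130]);v=cv2.resize(im[130:230,250:380],None,fx=k,fy=k,interpolation=cv2.INTER_CUBIC)
tr=lambda X:tuple(int(x) for x in ((proj(S,X)-org+.5)*k-.5))
pc=(p[0],p[1],a+np.pi/2); z0=p[2]-39.5
for z in (z0,z0+81):
    pts=[tr(M(pc,(x,y,z))) for x,y in ((42,28),(42,-28),(-42,-28),(-42,28))]
    cv2.polylines(v,[np.array(pts)],1,(0,255,0),1)
pts=[tr(M(b,(x,55+y,26))) for x,y in ((52,38),(52,-38),(-52,-38),(-52,38))];cv2.polylines(v,[np.array(pts)],1,(255,255,0),1)
save('place.png',v)
```

```text
[567.76367821  -8.66461219  79.85646184] [ 3.42835424e-04 -5.81118349e-01  8.13818967e-01 -1.90078535e-04] [-0.03  0.64 -0.09  1.87  0.09  0.64 -2.07] [-0.09819357  0.19744185 -2.41477526] 0.6490331159095899
tool x 251.05848596396308
-0.559329688506125 54.60024202949952
```

View pics/place.png

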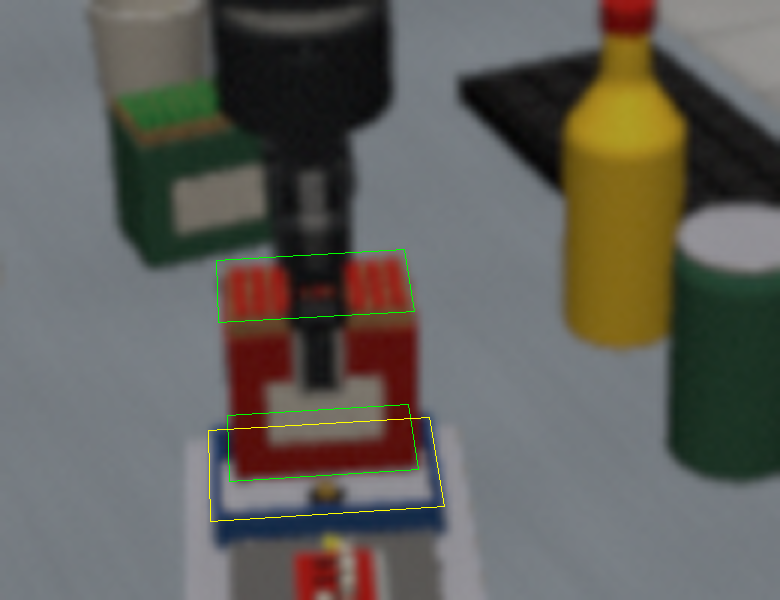

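Emit:
arm_command(commands=[{"jaw": 0, "slide": [0, 0, 0.1], "yaw": 0}, {"jaw": 0, "slide": [0, 0, 0.1], "yaw": 0}, {"jaw": 0, "slide": [0, 0, 0.1], "yaw": 0}, {"jaw": 0, "slide": [0, 0, 0.1], "yaw": 0}, {"jaw": 0, "slide": [0, 0, 0.08], "yaw": 0}, {"jaw": 0, "slide": [0, 0, 0.06], "yaw": 0}, {"jaw": 0, "slide": [0, 0, 0.04], "yaw": 0}, {"jaw": 0, "slide": [0, 0, 0], "yaw": 0}, {"jaw": 0, "slide": [0, 0, 0], "yaw": 0}, {"jaw": 0, "slide": [0, 0, 0], "yaw": 0}])

```text
clock: 22.15
position: [567.6, -8.7, 50.4]
tcp_rot: [0.0, -0.581, 0.814, -0.0]
wrist_force: [-0.9, 0.9, -2.3]
finger_gap: 0.65
```

Emit:
arm_command(commands=[{"jaw": 0, "slide": [0, 0, 0.02], "yaw": 0}, {"jaw": 0, "slide": [0, 0, 0.02], "yaw": 0}, {"jaw": 0, "slide": [0, 0, 0], "yaw": 0}, {"jaw": 0, "slide": [0, 0, 0], "yaw": 0}, {"jaw": 0, "slide": [0, 0, 0], "yaw": 0}, {"jaw": 0, "slide": [0, 0, 0], "yaw": 0}, {"jaw": 0, "slide": [0, 0, 0], "yaw": 0}, {"jaw": 0, "slide": [0, 0, 0], "yaw": 0}, {"jaw": 0, "slide": [0, 0, 0], "yaw": 0}, {"jaw": 0, "slide": [0, 0, 0], "yaw": 0}])

```text
clock: 23.4
position: [567.4, -8.6, 49.3]
tcp_rot: [0.0, -0.581, 0.814, -0.0]
wrist_force: [-9.8, -0.1, 22.0]
finger_gap: 0.649
```

Emit:
arm_command(commands=[{"jaw": 0, "slide": [0, 0, -0.014], "yaw": 0}, {"jaw": 0, "slide": [0, 0, 0], "yaw": 0}, {"jaw": 70, "slide": [0, 0, 0], "yaw": 0}, {"jaw": 85, "slide": [0, 0, 0], "yaw": 0}, {"jaw": 100, "slide": [0, 0, 0], "yaw": 0}, {"jaw": 100, "slide": [0, 0, 0], "yaw": 0}, {"jaw": 100, "slide": [0, 0, 0], "yaw": 0}, {"jaw": 100, "slide": [0, 0, -0.3], "yaw": 0}, {"jaw": 100, "slide": [0, 0, -0.5], "yaw": 0}, {"jaw": 100, "slide": [0, 0, -0.5], "yaw": 0}])

```text
clock: 24.65
position: [567.6, -8.7, 115.7]
tcp_rot: [0.0, -0.581, 0.814, -0.0]
wrist_force: [-0.1, 0.5, 0.6]
finger_gap: 1.0
```

Emit:
arm_command(commands=[{"jaw": 100, "slide": [0, 0, -0.6], "yaw": 0}, {"jaw": 100, "slide": [0, 0, -0.6], "yaw": 0}, {"jaw": 100, "slide": [-0.4, 0, -0.4], "yaw": 0}, {"jaw": 100, "slide": [-0.6, 0, 0], "yaw": 0}, {"jaw": 100, "slide": [-0.6, 0, 0], "yaw": 0}, {"jaw": 100, "slide": [-0.6, 0, 0], "yaw": 0}, {"jaw": 100, "slide": [-0.6, 0, 0], "yaw": 0}, {"jaw": 100, "slide": [0, 0, 0], "yaw": 0}, {"jaw": 100, "slide": [0, 0, 0], "yaw": 0}, {"jaw": 100, "slide": [0, 0, 0], "yaw": 0}])

```text
clock: 25.9
position: [612.9, 122.7, 194.4]
tcp_rot: [-0.0, -0.581, 0.814, -0.0]
wrist_force: [0.5, 0.2, 0.2]
finger_gap: 0.999
```

Run:
```python
from fit import *
st=readout.sense();p=st['position'];print(p,st['joint_pos'].round(2),st['wrist_force'],st['finger_gap'],st['clock'])
a=snapshot('top');b=snapshot('side');np.save('top4.npy',a);np.save('side4.npy',b)
for c,m in (('top',T),('side',S)):
  for n in ('red_box','tool','mouse'): print(c,n,[(round(d['conf'],2),world(m,d['centre']).round(1)) for d in look_for(c,n)[:2]])
save('fin.png',np.hstack([cv2.resize(a[160:260,285:395],(400,364)),cv2.resize(b[150:280,250:380],(400,364))]))
```

```text
[612.9156978  122.69628693 194.43651597] [-0.22  0.56 -0.11  1.63  0.07  0.95 -2.25] [0.51434834 0.15132531 0.22808551] 0.9990494504228926 25.9
top red_box [(0.64, array([561.6, -12.7,  89.5]))]
top tool [(0.57, array([ 608.5, -334. ,   89.7])), (0.49, array([752.3, -42.1, 115.6]))]
top mouse [(0.6, array([ 395.8, -124.3,   29.4])), (0.55, array([758.5,  77.9, 119.1]))]
side red_box []
side tool []
side mouse [(0.77, array([ 390.1, -151.1,   31. ])), (0.74, array([ 435.7, -490.5,   93.2]))]
```

Run:
```python
from fit import *
a=np.load('top4.npy');s=np.load('side4.npy');b=(550.3,-60.4,-.33)
def rect(a,m,o,w,z,thr):
    im=cv2.resize(a[o[1]:o[1]+w,o[0]:o[0]+w],None,fx=8,fy=8,interpolation=cv2.INTER_CUBIC).astype(int)
    R,G,B=im[...,0],im[...,1],im[...,2];k=((R>thr)&(R-B>50)).astype(np.uint8)
    k=cv2.morphologyEx(k,cv2.MORPH_OPEN,np.ones((9,9)));k=cv2.morphologyEx(k,cv2.MORPH_CLOSE,np.ones((25,25)))
    c=max(cv2.findContours(k,cv2.RETR_EXTERNAL,cv2.CHAIN_APPROX_NONE)[0],key=cv2.contourArea)
    r=cv2.boxPoints(cv2.minAreaRect(c));W=np.array([unproj(m,np.array(o)+(q+.5)/8-.5,z)[:2] for q in r])
    e=np.diff(np.vstack([W,W[:1]]),axis=0);d=W.mean(0)-b[:2];c,s=np.cos(b[2]),np.sin(b[2])
    print('centre',W.mean(0).round(1),'bay-local',np.round([c*d[0]+s*d[1],-s*d[0]+c*d[1]],1),np.linalg.norm(e,axis=1).round(1),np.degrees(np.arctan2(e[:,1],e[:,0])).round(1))
u=proj(T,[568,-8.5,89]).astype(int);rect(a,T,(u[0]-26,u[1]-26),52,89,125)
u=proj(S,[568,-8.5,89]).astype(int);print('side visible px',s[u[1],u[0]])
g=lambda im,m,x,y:int(cv2.remap(im,*[np.float32([[v]]) for v in proj(m,M(b,(x,y,37)))],cv2.INTER_LINEAR)[0,0,1])
for im,m,n in((a,T,'top'),(s,S,'side')):print(n,[(g(im,m,5,y),g(im,m,-5,y)) for y in(-31,-43,-55,-67,-79)],'(green at on,off)')
# side-view outline of carton on floor: best z by red edge test
for dz in (0,6,18):
    print('bottom-front edge px, z',8+dz,[proj(S,M(b,(x,27,8+dz))).round(1).tolist() for x in(-42,42)],'top z',[proj(S,M(b,(x,27,89+dz))).round(1).tolist() for x in(-42,42)])
col=int(proj(S,M(b,(20,27,60)))[0]);print(col,[(r,s[r,col].tolist()) for r in range(160,222,2)])
```

```text
centre [567.6  -9.3] bay-local [-0.2 53.9] [81.2 55.2 81.  54.7] [ -16.8 -107.7  162.8   72.6]
side visible px [140  42  29]
top [(143, 48), (146, 46), (146, 49), (49, 149), (48, 143)] (green at on,off)
side [(119, 43), (117, 20), (105, 60), (43, 117), (19, 98)] (green at on,off)
bottom-front edge px, z 8 [[288.6, 219.8], [319.6, 217.8]] top z [[286.8, 194.1], [319.0, 192.2]]
bottom-front edge px, z 14 [[288.5, 217.9], [319.6, 216.0]] top z [[286.7, 192.1], [318.9, 190.2]]
bottom-front edge px, z 26 [[288.2, 214.2], [319.5, 212.3]] top z [[286.4, 188.1], [318.8, 186.2]]
310 [(160, [114, 120, 125]), (162, [115, 120, 126]), (164, [116, 122, 128]), (166, [115, 121, 127]), (168, [116, 123, 128]), (170, [118, 125, 130]), (172, [118, 125, 130]), (174, [121, 126, 132]), (176, [119, 125, 131]), (178, [118, 124, 130]), (180, [117, 122, 128]), (182, [120, 111, 110]), (184, [133, 62, 45]), (186, [136, 48, 32]), (188, [142, 41, 28]), (190, [139, 42, 29]), (192, [108, 70, 46]), (194, [95, 53, 33]), (196, [90, 16, 12]), (198, [88, 16, 13]), (200, [87, 14, 11]), (202, [96, 54, 49]), (204, [120, 113, 104]), (206, [119, 114, 104]), (208, [121, 115, 105]), (210, [119, 112, 104]), (212, [103, 77, 71]), (214, [47, 45, 75]), (216, [19, 42, 72]), (218, [42, 54, 73]), (220, [94, 79, 77])]
```

```bash
python3 -c "
from station import robot; print(robot.finish_job())"
```

```text
the job is handed in; nothing more can be done
None
```

The job is handed in. The bay switches match the receiver and the red carton stands in the bay; the hand-in gave no verdict.

- **Switches:** I pushed switches 1 and 2 on, and 4 and 5 off, with the shut fingertips. Switch 3 already matched. Before and after, both cameras agreed: the receiver reads on-on-on-off-off and the bay now does too.
- **Carton:** I gripped it across its 56 mm side, lowered it until contact (about 22 N) and released it. In the last top picture it sits within about 1 mm of the bay-floor middle. It is turned about 1–2° from the bay's long direction. In the side picture its top edge is at the height expected for a carton resting level on the floor. I did not measure the pin directly, so I am relying on that height for it being pressed down.
- **Tool:** I never used or touched it. The top camera still reports it hanging where it was; the side camera missed it in the last check.
- **Other things:** The run took about 26 s of the 72 s, with the arm clear and the gripper open at the end. The last top-camera fix put the mouse about 27 mm from where the side camera sees it. The side camera still shows it at its starting place, so I took the top fix as an error. I did not re-measure the other bystanders individually.
- **Missed check:** The last picture could not be viewed because I had reached the 12-picture limit, so the final checks are computed from the images only.

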